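# Cover the crucibles with their own lids

### The job

Four porcelain crucibles of different sizes stand open on the lab bench with their four lids lying among them. Close every crucible with the lid of its own size, knob up and lying flat on the rim with its plug in the mouth. Leave the crucibles, the beaker and the spirit lamp standing where they are.

Things in the scene. Friction and masses are not known exactly. Their poses are not given: they have to be found in the camera images.
- small_lid: The smallest of four white porcelain crucible lids, lying loose, plug down and knob up: a disc 56 mm across and 5 mm thick; under it a round plug 30 mm across and 6 mm deep; on it an upright cylindrical knob 18 mm across and 24 mm tall. Total height 35 mm; knob from 11 to 35 mm above the origin, which is the centre of the plug's underside; z up along the knob.
- small_crucible: The smallest of four open white porcelain crucibles, round, loose, standing upright: 48 mm across outside at the rim, 34 mm tall, wall 4 mm, mouth 40 mm across (the plug of its lid drops in with 5 mm play all round), narrowing towards the foot. Origin: centre of its underside, z up. With its lid closed, the lid's origin is 28 mm above this origin.
- medium_lid: The second smallest of four white porcelain crucible lids, lying loose, plug down and knob up: a disc 70 mm across and 5 mm thick; under it a round plug 44 mm across and 6 mm deep; on it an upright cylindrical knob 18 mm across and 24 mm tall. Total height 35 mm; knob from 11 to 35 mm above the origin, which is the centre of the plug's underside; z up along the knob.
- medium_crucible: The second smallest of four open white porcelain crucibles, round, loose, standing upright: 62 mm across outside at the rim, 40 mm tall, wall 4 mm, mouth 54 mm across (the plug of its lid drops in with 5 mm play all round), narrowing towards the foot. Origin: centre of its underside, z up. With its lid closed, the lid's origin is 34 mm above this origin.
- large_lid: The second largest of four white porcelain crucible lids, lying loose, plug down and knob up: a disc 84 mm across and 5 mm thick; under it a round plug 58 mm across and 6 mm deep; on it an upright cylindrical knob 18 mm across and 24 mm tall. Total height 35 mm; knob from 11 to 35 mm above the origin, which is the centre of the plug's underside; z up along the knob.
- large_crucible: The second largest of four open white porcelain crucibles, round, loose, standing upright: 76 mm across outside at the rim, 46 mm tall, wall 4 mm, mouth 68 mm across (the plug of its lid drops in with 5 mm play all round), narrowing towards the foot. Origin: centre of its underside, z up. With its lid closed, the lid's origin is 40 mm above this origin.
- giant_lid: The largest of four white porcelain crucible lids, lying loose, plug down and knob up: a disc 98 mm across and 5 mm thick; under it a round plug 72 mm across and 6 mm deep; on it an upright cylindrical knob 18 mm across and 24 mm tall. Total height 35 mm; knob from 11 to 35 mm above the origin, which is the centre of the plug's underside; z up along the knob.
- giant_crucible: The largest of four open white porcelain crucibles, round, loose, standing upright: 90 mm across outside at the rim, 52 mm tall, wall 4 mm, mouth 82 mm across (the plug of its lid drops in with 5 mm play all round), narrowing towards the foot. Origin: centre of its underside, z up. With its lid closed, the lid's origin is 46 mm above this origin.
- beaker: Bystander: clear glass beaker, 64 mm across, 82 mm tall, standing loose among the crucibles. Origin: centre of its underside.
- spirit_lamp: Bystander: unlit glass spirit lamp with a brass collar and wick tube, 68 mm across, 85 mm tall, standing loose among the crucibles. Origin: centre of its underside.

How it is judged:
By the outcome, as a careful person would: the job done as asked, in the order asked, and still so for the second after the job is handed in, with the robot touching nothing.
It also fails if it takes over 112 s, if anything falls off the work surface, if the arm or the gripper's body presses on something with over 40 N, if the wrist force passes 120 N, or if a joint passes its speed limit or range.

### The arm

A 7-joint arm with a two-finger parallel gripper is mounted at the origin on the work surface. World frame = base frame: x ahead of the robot, y to its left, z up, the work surface at z = 0. Lengths are in m, angles in degrees, forces in N, time in s.
With the tool pointing down it reaches from about 0.4 to 0.9 m from the base axis. Payload 5.5 kg.
Tool frame: the origin (TCP) lies between the finger pads; the fingertips stand 11 mm ahead of it and the grasp point (between the pads) lies 8 mm behind it (r.tip_extent is the distance from the TCP to the fingertips, in m); z points along the fingers, y is the line along which they close (so a half turn about z gives the same grasp; the last joint's range is limited). The gripper opens to 85 mm and grips with 20 to 120 N. Pads are 22 mm wide; open, the fingers measure 114 mm over their backs; the gripper's body (76 mm by 85 mm) begins 54 mm behind the grasp point. The pads swing forward as they close: fully open they stand 13 mm farther back than shut.
Start: joints at [-56.998, 28.699, -24.465, 88.831, 12.651, 65.22, -12.049], TCP at [0.2, 0.618, 0.242] pointing down, gripper open.
Joint ranges: [-164.97, 164.97], [-17.58, 116.51], [-87.97, 89.64], [11.32, 138.91], [-80.73, 260.73], [10.89, 115.49], [-147.41, 147.41]. Speed limits (degrees/s): [147.25, 147.25, 180, 180, 180, 180, 180].

### API

Orientations are given as a 3x3 rotation matrix whose columns are the frame's x, y, z axes.
In Python, from station import r gives the robot as it stands.
- The arm moves only by the tool arm_command, never from a script. Its argument "rows" is text: rows parted by semicolons, each of 5 numbers parted by spaces: the finger opening in mm, from 0 to 85.4, then the shift along the tool's x, y, z in mm, then the turn about the tool's z in rad. In form: claw tx ty tz roll; .... A call has 1 to 5 rows; each row is the pose to reach, as a shift and turn from the pose commanded when the call began, along the tool's axes at that moment; what a row does not reach only later rows make up. A row lasts 1/10 s, in which the tool goes at most 50 mm and 8.59 degrees, less where a joint would pass 70% of its speed; a pose out of reach is approached as far as the arm can. A call with a gripper value outside its range is refused whole. The fingers move at their own pace and stop on an object; "squeeze" is the grip in N (left out, the last holds). Time passes only in rows, so rows that repeat a pose let the fingers close. It gives the time, the measured TCP pose, the force, the opening and the grip force at its end, in the units of the state.
- r.get_obs(): the state, without advancing time (a new reading comes with each control period).
- r.camera(name): name is "scene" or "top" or "wrist"; returns a dict with "color" (384x512x3 uint8, red, green, blue), "z_map" (384x512 float32, m along the optical axis (not along the pixel's ray), 0 where there is no reading), "fovy" (degrees; the focal length in pixels is half the picture's height over the tangent of half this angle, whatever the lens; pixels are square), "cx", "cy" (the principal point, pixels), "dist" ([k1, k2, p1, p2, k3] as OpenCV has them; the pictures are not rectified), "camera_from_world" (4x4, takes a point from world to camera coordinates). Camera axes: x right, y up, looking along -z (the intrinsics and any distortion apply to the point x, -y, -z); pixel columns grow to the right and rows downward; lengths in m; the calibration is good to about 2 mm. A picture is of the moment at which its call begins.
- r.close_job(): hands the job in; it is judged then, once.
The state is a dict: "clock": time; "joint_pos": joint angles; "joint_vel": joint speeds; "joint_efforts": joint torques, N m; "position": TCP position; "ee_rot": TCP orientation; "ft_force": force on the tool from outside, world axes, zero at the start; "ft_torque": the same for the moment, N m; "opening": finger opening in m; "finger_force": force on a finger pad.
Only numpy, scipy, OpenCV 4.12 (cv2) and the standard library are available. Lean on these libraries where they do the work, as an engineer would, in place of code of your own. Each camera call takes 0.05 s, during which the arm holds its last target. There are 200 camera calls.

## Working session

There is one attempt and no reset: what is moved stays moved. The work goes in short steps, Python scripts to look and compute and a tool call to move; the robot and the scene stay as the last step left them, time stands still between calls to the robot, and variables do not carry over. Pictures are saved under pics/ and viewed, at most 14 in all, crops included, and the job is handed in when it is done.

Besides the shell and the picture viewer there is one more tool, called after "Emit:" as a command line: name --argument value ..., lists and objects as JSON in quotes. arm_command: Moves the arm, as the interface text tells. Its arguments: {"type":"object","properties":{"rows":{"type":"string"},"squeeze":{"type":"number"}},"required":["rows"]}

```bash
mkdir -p pics; cat > h.py <<'E'
import numpy as np, cv2
from station import r
def cam(n):
    c=r.camera(n); H,W=c['z_map'].shape
    f=H/2/np.tan(np.radians(c['fovy'])/2)
    K=np.array([[f,0,c['cx']],[0,f,c['cy']],[0,0,1]]); D=np.array(c['dist'],float)
    u,v=np.meshgrid(np.arange(W),np.arange(H))
    p=cv2.undistortPoints(np.stack([u,v],-1).reshape(-1,1,2).astype(np.float32),K,D).reshape(H,W,2)
    z=c['z_map']; P=np.stack([p[...,0]*z,-p[...,1]*z,-z,np.ones_like(z)],-1)
    Wp=(P@np.linalg.inv(c['camera_from_world']).T)[...,:3]; Wp[z==0]=np.nan
    return c,Wp
def save(c,n,s=1.5): cv2.imwrite('pics/'+n,cv2.resize(c['color'][...,::-1],None,fx=s,fy=s))
E
python3 - <<'E'
from h import *
for n in('top','scene'):
    c,W=cam(n); save(c,n+'0.png'); np.save(n+'.npy',W)
    print(n,np.linalg.inv(c['camera_from_world'])[:3,3],c['fovy'],c['dist'])
o=r.get_obs(); print(o['position'],o['ee_rot'],o['opening'],o['clock'])
E
```

```text
top [0.40446444 0.01247788 1.25394419] 42.641940514427304 [-0.06575831  0.          0.          0.          0.        ]
scene [1.0028873  0.42465306 1.00384812] 55.85074015441527 [0.00957251 0.         0.         0.         0.        ]
[0.19986054 0.61788158 0.24135833] [[-9.51491770e-01  3.07673528e-01 -6.41578070e-04]
 [ 3.07674178e-01  9.51490369e-01 -1.63636733e-03]
 [ 1.06988446e-04 -1.75438705e-03 -9.99998455e-01]] 0.08550113594781182 0.1
```

View pics/top0.png

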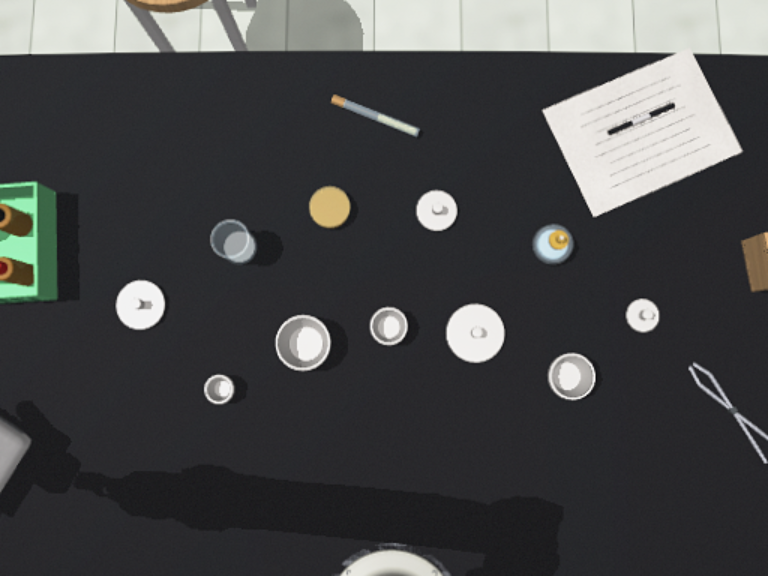

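View pics/scene0.png

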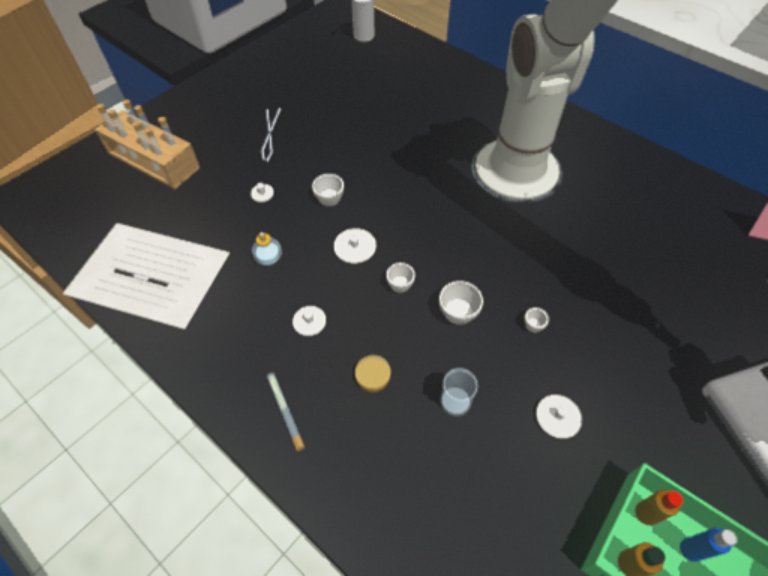

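The top view shows all four crucibles: giant (302,343), medium (389,326), large (571,376), small (219,389). It also shows the lids: large (140,305), medium (437,210), giant (475,333), small (643,315). The beaker is at (235,242) and the lamp at (553,244).

```bash
python3 - <<'E'
from h import *
W=np.load('top.npy')
for n,(u,v),lo,hi,R in [('gC',(302,343),.045,.06,45),('mC',(389,326),.034,.048,31),('lC',(571,376),.04,.054,38),('sC',(219,389),.028,.042,24),
 ('lL',(140,305),.006,.017,42),('mL',(437,210),.006,.017,35),('gL',(475,333),.006,.017,49),('sL',(643,315),.006,.017,28),('beak',(235,242),.03,.1,32),('lamp',(553,244),.02,.1,34)]:
    u/=1.5;v/=1.5
    h=45
    p=W[max(0,int(v)-h):int(v)+h,max(0,int(u)-h):int(u)+h].reshape(-1,3)
    c0=W[int(v),int(u),:2]
    m=(p[:,2]>lo)&(p[:,2]<hi)&(np.hypot(*(p[:,:2]-c0).T)<.075); q=p[m]
    if len(q)<5: print(n,'few',len(q),c0);continue
    (x,y),rad=cv2.minEnclosingCircle((q[:,:2]*1000).astype(np.float32))
    k=p[(p[:,2]>.02)&(p[:,2]<.06)&(np.hypot(*(p[:,:2]-[x/1000,y/1000]).T)<.02)]
    print(n,len(q),round(x),round(y),'r',round(rad,1),R,'z',np.median(q[:,2]).round(4),'knob',len(k),(k.mean(0)*1000).round() if len(k) else '', 'dist',round(np.hypot(x,y)))
E
```

```text
gC 194 449 148 r 45.1 45 z 0.0521 knob 0  dist 472
mC 122 477 7 r 30.8 31 z 0.0401 knob 0  dist 477
lC 181 394 -292 r 38.8 38 z 0.0454 knob 0  dist 490
sC 99 371 288 r 24.2 24 z 0.0339 knob 32 [369. 294.  25.] dist 470
lL 770 508 427 r 71.4 42 z 0.0113 knob 52 [512. 430.  33.] dist 664
mL 534 669 -75 r 72.5 35 z 0.0112 knob 47 [674. -74.  33.] dist 673
gL 1121 469 -135 r 71.9 49 z 0.0112 knob 43 [ 466. -138.   34.] dist 488
sL 324 494 -416 r 74.0 28 z 0.0109 knob 53 [ 496. -422.   33.] dist 646
beak 367 612 266 r 32.1 32 z 0.0678 knob 0  dist 667
lamp 526 614 -270 r 32.5 34 z 0.0406 knob 70 [ 607. -264.   47.] dist 671
```

```bash
cat >> h.py <<'E'
def lid(W,x,y,R):
    p=W.reshape(-1,3); p=p[~np.isnan(p[:,0])]
    c=np.array([x,y])
    for i in range(6):
        d=np.hypot(*(p[:,:2]-c).T); q=p[(d<R+.006)&(p[:,2]>.0085)&(p[:,2]<.014)]
        # keep convex outline, centre by minEnclosing on dense points
        h=cv2.convexHull((q[:,:2]*1000).astype(np.float32))[:,0]
        M=cv2.moments(h); c=np.array([M['m10'],M['m01']])/M['m00']/1000
    k=p[(np.hypot(*(p[:,:2]-c).T)<.02)&(p[:,2]>.0325)&(p[:,2]<.038)]
    return c,np.sqrt(M['m00']/np.pi),(k.min(0)+k.max(0))/2 if len(k) else None
def shift(tx,ty,tz,o=None):
    o=o or r.get_obs(); d=np.array([tx,ty,tz])-o['position']
    return (np.array(o['ee_rot']).T@d*1000).round(1)
E
python3 - <<'E'
from h import *
W=np.load('top.npy')
for n,x,y,R in [('lL',.508,.427,.042),('mL',.669,-.075,.035),('gL',.469,-.135,.049),('sL',.494,-.416,.028)]: print(n,lid(W,x,y,R))
o=r.get_obs(); print(np.degrees(np.arctan2(o['ee_rot'][1][0],-o['ee_rot'][0][0])))
print(shift(.51,.428,.15))
c=r.camera('wrist'); T=np.linalg.inv(c['camera_from_world']); print(T.round(3), c['fovy'])
print((np.array(o['ee_rot']).T@(T[:3,3]-o['position'])).round(3))
E
```

```text
lL (array([0.51242904, 0.43126049]), np.float64(41.115891170686524), array([0.51196055, 0.43010875, 0.03523646]))
mL (array([ 0.67429076, -0.07471524]), np.float64(33.9686365428797), array([ 0.67517795, -0.07472248,  0.03542367]))
gL (array([ 0.46716385, -0.13908354]), np.float64(48.195975318293804), array([ 0.46597948, -0.13936648,  0.03524447]))
sL (array([ 0.49639123, -0.42376809]), np.float64(26.71663950189296), array([ 0.49597474, -0.42274162,  0.03540695]))
17.919121534481977
[-353.5  -85.1   91.5]
[[ 0.308 -0.908 -0.285  0.126]
 [ 0.952  0.293  0.094  0.641]
 [-0.002 -0.3    0.954  0.373]
 [ 0.     0.     0.     1.   ]] 66.73242710214012
[ 0.078 -0.001 -0.132]
```

Emit:
arm_command --rows "50 -220 -50 50 -0.313;50 -220 -50 50 -0.313;50 -220 -50 50 -0.313;50 -220 -50 50 -0.313;50 -220 -50 50 -0.313" --squeeze 40

```text
clock: 0.65
position: [0.3983, 0.4992, 0.1908]
ee_rot: [[-1.0, 0.005, 0.001], [0.005, 1.0, -0.003], [-0.001, -0.003, -1.0]]
ft_force: [-0.4, -0.2, -0.0]
opening: 0.0497
finger_force: 0.0
```

```bash
python3 - <<'E'
from h import *
print(r.get_obs()['ee_rot']);print(shift(.512,.431,.13))
E
```

```text
[[-9.99988960e-01  4.63439649e-03  7.76198130e-04]
 [ 4.63206342e-03  9.99984828e-01 -2.98107061e-03]
 [-7.90001817e-04 -2.97744230e-03 -9.99995255e-01]]
[-114.   -67.5   61.1]
```

Emit:
arm_command --rows "50 -114 -67 60 0;50 -114 -67 60 0;50 -114 -67 60 0;50 -114 -67 60 0"

```text
clock: 1.05
position: [0.5143, 0.4273, 0.1281]
ee_rot: [[-1.0, 0.011, -0.0], [0.011, 1.0, -0.008], [0.0, -0.008, -1.0]]
ft_force: [0.7, -1.1, -0.1]
opening: 0.0501
finger_force: 0.0
```

```bash
python3 - <<'E'
from h import *
c,W=cam('wrist'); save(c,'w1.png',1); o=r.get_obs();print(o['position'],o['clock'])
a=lid(W,.512,.431,.042);print(a)
if a[2] is not None: print(shift(a[2][0],a[2][1],.024))
E
```

```text
[0.51118613 0.43099773 0.12948876] 1.1
(array([0.50913316, 0.4298097 ]), np.float64(41.53919346967776), array([0.50938016, 0.42978332, 0.03482025]))
[  1.6  -0.7 105.5]
```

View pics/w1.png

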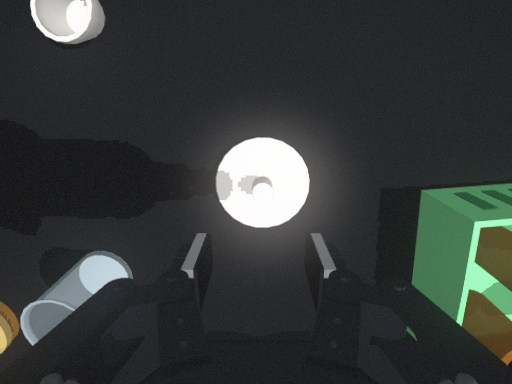

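The wrist view shows the large lid centred at (262,182), its knob between the fingers; within 2 mm. Descending.

Emit:
arm_command --rows "50 1 0 45 0;50 1 0 80 0;50 1 0 98 0;50 1 0 104 0;50 1 0 105 0"

```text
clock: 1.6
position: [0.5064, 0.437, 0.0274]
ee_rot: [[-1.0, -0.001, -0.001], [-0.001, 1.0, 0.0], [0.001, 0.0, -1.0]]
ft_force: [1.3, -0.4, 0.7]
opening: 0.0502
finger_force: 0.0
```

Emit:
arm_command --rows "0 0 0 0 0;0 0 0 0 0;0 0 0 0 0;0 0 0 0 0;0 0 0 0 0"

```text
clock: 2.1
position: [0.5081, 0.4372, 0.0294]
ee_rot: [[-1.0, -0.0, 0.002], [-0.0, 1.0, 0.002], [-0.002, 0.002, -1.0]]
ft_force: [-0.9, -0.9, 6.1]
opening: 0.0161
finger_force: 39.1
```

```bash
python3 - <<'E'
from h import *
c,W=cam('wrist'); save(c,'w2.png',1)
for i in range(3):
    o=r.get_obs();print(o['position'],o['ft_force'],o['opening'],o['joint_vel'],o['clock'])
a=lid(W,.51,.43,.042);print(a)
E
```

```text
[0.50808606 0.43718276 0.02937256] [-0.23069399 -1.79816564  6.00097376] 0.0162825324976237 [ 0.02050534  0.08284868  0.0880997   0.05370559  0.063606    0.03363654
 -0.04373547] 2.15
[0.50808606 0.43718276 0.02937256] [-0.23069399 -1.79816564  6.00097376] 0.0162825324976237 [ 0.02050534  0.08284868  0.0880997   0.05370559  0.063606    0.03363654
 -0.04373547] 2.15
[0.50808606 0.43718276 0.02937256] [-0.23069399 -1.79816564  6.00097376] 0.0162825324976237 [ 0.02050534  0.08284868  0.0880997   0.05370559  0.063606    0.03363654
 -0.04373547] 2.15
(array([0.50882121, 0.43673788]), np.float64(41.119920743226245), array([0.50688875, 0.43657558, 0.03525278]))
```

View pics/w2.png

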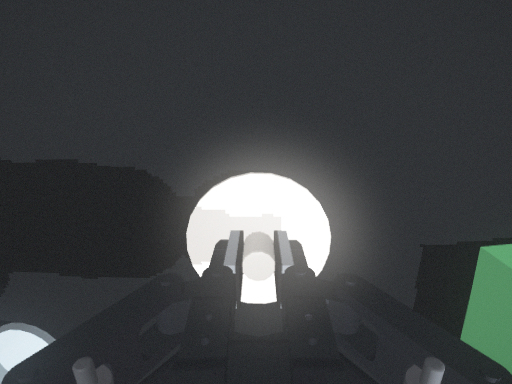

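Knob firmly held (fingers at (235–290,255)), lid hangs centred. Lifting and carrying to the large crucible.

Emit:
arm_command --rows "0 0 0 -20 0;0 0 0 -60 0;0 5 -35 -95 0;0 12 -80 -120 0;0 20 -130 -120 0" --squeeze 60

```text
clock: 2.65
position: [0.4892, 0.3104, 0.1517]
ee_rot: [[-1.0, -0.002, 0.007], [-0.002, 1.0, 0.005], [-0.007, 0.005, -1.0]]
ft_force: [1.2, -0.7, -1.7]
opening: 0.0154
finger_force: 58.8
```

Emit:
arm_command --rows "0 8 -48 0 0;0 16 -96 0 0;0 24 -144 0 0;0 32 -192 0 0;0 40 -240 0 0"

```text
clock: 3.15
position: [0.447, 0.0667, 0.1478]
ee_rot: [[-1.0, -0.0, 0.001], [-0.0, 1.0, -0.0], [-0.001, -0.0, -1.0]]
ft_force: [1.4, -1.5, -1.5]
opening: 0.0154
finger_force: 58.8
```

Emit:
arm_command --rows "0 8 -48 0 0;0 16 -96 0 0;0 24 -144 0 0;0 32 -192 0 0;0 40 -240 0 0"

```text
clock: 3.65
position: [0.4071, -0.1734, 0.148]
ee_rot: [[-1.0, -0.0, 0.002], [-0.0, 1.0, -0.001], [-0.002, -0.001, -1.0]]
ft_force: [0.5, 1.0, -0.7]
opening: 0.0152
finger_force: 58.8
```

Emit:
arm_command --rows "0 5 -45 0 0;0 10 -85 0 0;0 14 -110 0 0;0 14 -118 0 0;0 14 -118 0 0"

```text
clock: 4.15
position: [0.3934, -0.2903, 0.1474]
ee_rot: [[-1.0, 0.002, 0.001], [0.002, 1.0, -0.0], [-0.001, -0.0, -1.0]]
ft_force: [1.0, 0.6, -2.4]
opening: 0.0151
finger_force: 58.8
```

```bash
cat >> h.py <<'E'
def crucible(W,x,y,R,h):
    p=W.reshape(-1,3); p=p[~np.isnan(p[:,0])]; c=np.array([x,y])
    for i in range(5):
        d=np.hypot(*(p[:,:2]-c).T); q=p[(d<R+.008)&(d>R-.014)&(abs(p[:,2]-h)<.004)]
        A=np.c_[2*q[:,:2],np.ones(len(q))]; s=np.linalg.lstsq(A,(q[:,:2]**2).sum(1),rcond=None)[0]; c=s[:2]
    return c,np.sqrt(s[2]+c@c),len(q)
E
python3 - <<'E'
from h import *
c,W=cam('wrist'); save(c,'w3.png',1)
c,W2=cam('top')
o=r.get_obs();print(o['position'],o['ee_rot'],o['opening'],o['clock'])
for w in(W,W2,np.load('top.npy')): print(crucible(w,.394,-.292,.038,.046))
E
```

```text
[ 0.39391526 -0.2878199   0.14724769] [[-9.99998241e-01 -1.87418134e-03  7.61791164e-05]
 [-1.87410821e-03  9.99997794e-01  9.49001459e-04]
 [-7.79575491e-05  9.48857022e-04 -9.99999547e-01]] 0.015431569171912697 4.25
(array([ 0.38997364, -0.29415154]), np.float64(0.03544549582547919), 601)
(array([ 0.39397302, -0.29109832]), np.float64(0.03610239938633336), 59)
(array([ 0.3936539 , -0.29132511]), np.float64(0.03611793400671717), 155)
```

View pics/w3.png

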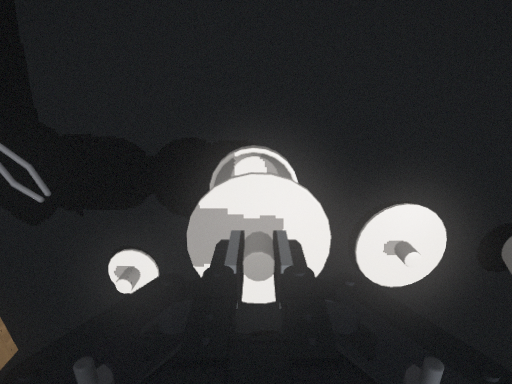

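The lid hangs level over the large crucible (rim visible at (254,180)). Shift about 4 mm in y and lower.

Emit:
arm_command --rows "0 1 -4 30 0;0 1 -4 55 0;0 1 -4 68 0;0 1 -4 74 0;0 1 -4 74 0"

```text
clock: 4.75
position: [0.3927, -0.2923, 0.0729]
ee_rot: [[-1.0, -0.002, -0.001], [-0.002, 1.0, 0.001], [0.001, 0.001, -1.0]]
ft_force: [-0.4, 0.3, -1.8]
opening: 0.0156
finger_force: 58.8
```

Emit:
arm_command --rows "0 0 0 2 0;0 0 0 4 0;0 0 0 4 0"

```text
clock: 5.05
position: [0.3928, -0.2937, 0.0697]
ee_rot: [[-1.0, -0.0, 0.001], [-0.0, 1.0, -0.001], [-0.001, -0.001, -1.0]]
ft_force: [-0.4, 0.1, -1.0]
opening: 0.0155
finger_force: 58.8
```

Emit:
arm_command --rows "0 0 0 1 0;30 0 0 1 0;50 0 0 1 0;50 0 0 1 0;50 0 0 0 0"

```text
clock: 5.55
position: [0.3924, -0.2934, 0.0692]
ee_rot: [[-1.0, -0.0, -0.0], [-0.0, 1.0, 0.0], [0.0, 0.0, -1.0]]
ft_force: [0.3, 0.6, 0.4]
opening: 0.0499
finger_force: 0.0
```

Emit:
arm_command --rows "50 0 0 -20 0;50 0 0 -60 0;50 -20 -20 -75 0;50 -45 -60 -75 0;50 -70 -95 -75 0"

```text
clock: 6.05
position: [0.4637, -0.3903, 0.1458]
ee_rot: [[-1.0, -0.001, 0.002], [-0.001, 1.0, -0.002], [-0.002, -0.002, -1.0]]
ft_force: [0.7, -0.0, 0.3]
opening: 0.0498
finger_force: 0.0
```

Emit:
arm_command --rows "50 -20 -22 0 0;50 -32 -34 0 0;50 -32 -34 0 0"

```text
clock: 6.35
position: [0.4957, -0.4241, 0.1438]
ee_rot: [[-1.0, 0.001, 0.001], [0.001, 1.0, -0.001], [-0.001, -0.001, -1.0]]
ft_force: [-0.6, -0.0, -0.2]
opening: 0.05
finger_force: 0.0
```

```bash
cat >> h.py <<'E'
def look(name,x,y,R):
    c,W=cam('wrist'); save(c,name+'.png',1); o=r.get_obs(); print(o['position'].round(4),o['clock'])
    a=lid(W,x,y,R); print(a); k=a[2]
    print('shift',shift(k[0]+.001,k[1],.028))
E
python3 - <<'E'
from h import *
look('w4',.496,-.423,.028)
c,W2=cam('top'); q=W2.reshape(-1,3); q=q[(np.hypot(q[:,0]-.393,q[:,1]+.292)<.05)]
d=q[(q[:,2]>.047)&(q[:,2]<.055)]; print('lid on',len(d),d.min(0),d.max(0),np.median(d[:,2]), np.nanmax(q[:,2]))
A=np.c_[d[:,:2],np.ones(len(d))]; print(np.linalg.lstsq(A,d[:,2],rcond=None)[0])
E
```

```text
[ 0.4946 -0.4227  0.1436] 6.4
(array([ 0.49319712, -0.42630286]), np.float64(27.55017080495059), array([ 0.49293702, -0.42643982,  0.03485522]))
shift [  0.6  -3.8 115.6]
lid on 796 [ 0.35581961 -0.33305091  0.04700302] [ 0.43842751 -0.24915195  0.05499794] 0.05111457591234325 0.6805277070471544
[0.00648745 0.00453544 0.04979872]
```

Large lid is flat at 51 mm: seated. Next the small lid.

Emit:
arm_command --rows "50 0 -2 45 0;50 0 -2 85 0;50 0 -2 106 0;50 0 -2 114 0;50 0 -2 115 0"

```text
clock: 6.95
position: [0.4935, -0.4233, 0.0285]
ee_rot: [[-1.0, -0.001, -0.002], [-0.001, 1.0, 0.002], [0.002, 0.002, -1.0]]
ft_force: [0.1, 0.8, 0.4]
opening: 0.0499
finger_force: 0.0
```

Emit:
arm_command --rows "50 0 0 0 0;0 0 0 0 0;0 0 0 0 0;0 0 0 0 0;0 0 0 0 0"

```text
clock: 7.45
position: [0.4954, -0.4253, 0.0309]
ee_rot: [[-1.0, -0.0, 0.002], [-0.0, 1.0, -0.002], [-0.002, -0.002, -1.0]]
ft_force: [-0.9, -0.6, 7.0]
opening: 0.0151
finger_force: 58.5
```

```bash
python3 - <<'E'
from h import *
c,W=cam('wrist'); o=r.get_obs(); print(o['position'],o['opening'],o['finger_force'],o['ft_force']); print(lid(W,.493,-.426,.028)); print(crucible(np.load('top.npy'),.371,.288,.024,.034))
E
```

```text
[ 0.49540544 -0.42529804  0.03090519] 0.015226197257722186 58.464614152908325 [-1.06783421  0.19593188  5.96012771]
(array([ 0.49260795, -0.42539259]), np.float64(27.076148025797988), array([ 0.49389409, -0.4253579 ,  0.03526529]))
(array([0.37139897, 0.28782211]), np.float64(0.022025955552432648), 83)
```

Emit:
arm_command --rows "0 0 0 -20 0;0 0 0 -60 0;0 5 35 -95 0;0 12 80 -120 0;0 20 130 -120 0"

```text
clock: 8.0
position: [0.4771, -0.2981, 0.1534]
ee_rot: [[-1.0, 0.002, 0.007], [0.002, 1.0, -0.005], [-0.007, -0.005, -1.0]]
ft_force: [1.5, 1.1, -0.4]
opening: 0.0152
finger_force: 58.8
```

Emit:
arm_command --rows "0 8 48 0 0;0 16 96 0 0;0 24 144 0 0;0 32 192 0 0;0 40 240 0 0"

```text
clock: 8.5
position: [0.4343, -0.0551, 0.1496]
ee_rot: [[-1.0, -0.0, 0.001], [-0.0, 1.0, -0.0], [-0.001, -0.0, -1.0]]
ft_force: [1.3, 0.4, 0.4]
opening: 0.0153
finger_force: 58.8
```

Emit:
arm_command --rows "0 8 48 0 0;0 16 96 0 0;0 24 144 0 0;0 32 192 0 0;0 40 240 0 0"

```text
clock: 9.0
position: [0.3943, 0.1849, 0.1497]
ee_rot: [[-1.0, 0.0, 0.001], [0.0, 1.0, 0.0], [-0.001, 0.0, -1.0]]
ft_force: [1.1, 0.4, -0.5]
opening: 0.0154
finger_force: 58.8
```

Emit:
arm_command --rows "0 10 45 0 0;0 20 82 0 0;0 24 100 0 0;0 24 103 0 0;0 24 103 0 0"

```text
clock: 9.5
position: [0.3707, 0.286, 0.1492]
ee_rot: [[-1.0, -0.001, -0.0], [-0.001, 1.0, -0.0], [0.0, -0.0, -1.0]]
ft_force: [-0.0, -0.4, 0.5]
opening: 0.0157
finger_force: 58.8
```

```bash
python3 - <<'E'
from h import *
c,W=cam('wrist'); save(c,'w5.png',1); o=r.get_obs(); print(o['position'],o['opening'],o['ft_force'],o['clock']); print(crucible(W,.368,.288,.024,.034)); print(shift(.3705,.288,.070))
E
```

```text
[0.37097706 0.28502741 0.14910062] 0.015257775516979002 [ 0.42555842 -0.55278964 -0.33097328] 9.55
(array([0.36727664, 0.28580176]), np.float64(0.02162640264626561), 451)
[ 0.5  3.1 79.1]
```

View pics/w5.png

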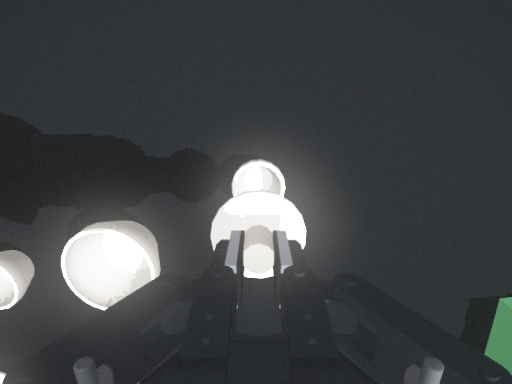

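The lid and small crucible (258,185) are aligned laterally in the wrist view. Small correction and lower.

Emit:
arm_command --rows "0 1 2 40 0;0 1 2 70 0;0 1 2 82 0;0 1 2 87 0;0 1 2 87 0"

```text
clock: 10.05
position: [0.3702, 0.2876, 0.0623]
ee_rot: [[-1.0, 0.001, -0.0], [0.001, 1.0, -0.0], [0.0, -0.0, -1.0]]
ft_force: [-0.2, 0.5, -0.0]
opening: 0.0154
finger_force: 58.8
```

Emit:
arm_command --rows "0 0 0 2 0;0 0 0 4 0;0 0 0 4 0"

```text
clock: 10.35
position: [0.3704, 0.2886, 0.0589]
ee_rot: [[-1.0, -0.0, 0.002], [-0.0, 1.0, 0.001], [-0.002, 0.001, -1.0]]
ft_force: [0.1, 0.2, 0.9]
opening: 0.0153
finger_force: 58.8
```

Emit:
arm_command --rows "0 0 0 1 0;30 0 0 1 0;50 0 0 1 0;50 0 0 1 0;50 0 0 0 0"

```text
clock: 10.85
position: [0.3695, 0.288, 0.0581]
ee_rot: [[-1.0, -0.0, -0.0], [-0.0, 1.0, -0.0], [0.0, -0.0, -1.0]]
ft_force: [0.8, 0.9, 0.1]
opening: 0.0499
finger_force: 0.0
```

Emit:
arm_command --rows "50 0 0 -20 0;50 0 0 -60 0;50 -8 -35 -90 0;50 -18 -80 -95 0;50 -28 -127 -95 0"

```text
clock: 11.35
position: [0.399, 0.1609, 0.1549]
ee_rot: [[-1.0, -0.003, 0.004], [-0.003, 1.0, 0.001], [-0.004, 0.001, -1.0]]
ft_force: [1.4, 0.2, -0.1]
opening: 0.0497
finger_force: 0.0
```

Emit:
arm_command --rows "50 -11 -48 0 0;50 -22 -96 0 0;50 -33 -144 0 0;50 -44 -192 0 0;50 -55 -240 0 0"

```text
clock: 11.85
position: [0.4528, -0.0808, 0.1534]
ee_rot: [[-1.0, -0.0, 0.0], [-0.0, 1.0, -0.0], [-0.0, -0.0, -1.0]]
ft_force: [-0.1, 1.2, -0.6]
opening: 0.0504
finger_force: 0.0
```

Emit:
arm_command --rows "50 -10 -40 0 0;50 -12 -60 0 0;50 -12 -60 0 0;50 -12 -60 0 0"

```text
clock: 12.25
position: [0.4645, -0.1386, 0.1529]
ee_rot: [[-1.0, 0.001, -0.001], [0.001, 1.0, 0.001], [0.001, 0.001, -1.0]]
ft_force: [0.1, -0.0, -0.2]
opening: 0.0501
finger_force: 0.0
```

```bash
cat >> h.py <<'E'
def seated(x,y,R,h):
    c,W=cam('top'); q=W.reshape(-1,3); q=q[np.hypot(q[:,0]-x,q[:,1]-y)<R+.01]
    d=q[abs(q[:,2]-h-.005)<.006]; print('lid on',len(d),(d.min(0)+d.max(0))/2,'med z',np.median(d[:,2]),'want',h+.005,'slopes',np.linalg.lstsq(np.c_[d[:,:2],np.ones(len(d))],d[:,2],rcond=None)[0][:2])
    return c,W
E
python3 - <<'E'
from h import *
look('w6',.467,-.139,.049)
seated(.3705,.288,.028,.034)
E
```

```text
[ 0.4645 -0.1376  0.153 ] 12.3
(array([ 0.46304962, -0.14034315]), np.float64(48.58336827354348), array([ 0.46304784, -0.14032169,  0.03483193]))
shift [  0.3  -2.8 125. ]
lid on 336 [0.37108436 0.28910258 0.03877891] med z 0.03922800186212749 want 0.039 slopes [0.0208189  0.00153584]
```

Small lid is seated flat at 39 mm. Grasping the giant lid.

Emit:
arm_command --rows "50 0 -2 45 0;50 0 -2 90 0;50 0 -2 115 0;50 0 -2 124 0;50 0 -2 125 0"

```text
clock: 12.85
position: [0.4642, -0.1392, 0.0274]
ee_rot: [[-1.0, -0.002, -0.002], [-0.002, 1.0, 0.001], [0.002, 0.001, -1.0]]
ft_force: [0.4, 0.1, -0.1]
opening: 0.05
finger_force: 0.0
```

Emit:
arm_command --rows "50 0 0 0 0;0 0 0 0 0;0 0 0 0 0;0 0 0 0 0;0 0 0 0 0"

```text
clock: 13.35
position: [0.4659, -0.1411, 0.0297]
ee_rot: [[-1.0, -0.0, 0.002], [-0.0, 1.0, -0.001], [-0.002, -0.001, -1.0]]
ft_force: [-0.9, 0.3, 7.3]
opening: 0.0153
finger_force: 58.4
```

```bash
python3 - <<'E'
from h import *
c,W=cam('wrist'); o=r.get_obs(); print(o['position'],o['opening'],o['finger_force'],o['ft_force']); print(lid(W,.464,-.14,.049)); print(crucible(np.load('top.npy'),.449,.148,.045,.052))
E
```

```text
[ 0.46586131 -0.14107362  0.02968151] 0.015405757547172518 58.405850529670715 [-1.33471396  0.50552739  6.75227843]
(array([ 0.46262474, -0.14137521]), np.float64(48.24601913423765), array([ 0.46432697, -0.14139471,  0.03524609]))
(array([0.44823656, 0.14733392]), np.float64(0.04279848491217464), 165)
```

Emit:
arm_command --rows "0 0 0 -20 0;0 0 0 -60 0;0 2 30 -95 0;0 5 70 -120 0;0 8 115 -120 0"

```text
clock: 13.9
position: [0.4597, -0.0259, 0.1524]
ee_rot: [[-1.0, 0.003, 0.008], [0.003, 1.0, -0.002], [-0.008, -0.001, -1.0]]
ft_force: [0.9, 1.2, -1.6]
opening: 0.0155
finger_force: 58.8
```

Emit:
arm_command --rows "0 3 48 0 0;0 6 96 0 0;0 8 140 0 0;0 9 165 0 0;0 9 173 0 0"

```text
clock: 14.4
position: [0.4473, 0.1509, 0.149]
ee_rot: [[-1.0, -0.006, 0.001], [-0.006, 1.0, 0.002], [-0.001, 0.002, -1.0]]
ft_force: [-0.9, -1.0, -2.3]
opening: 0.0156
finger_force: 58.8
```

Emit:
arm_command --rows "0 0 0 0 0;0 0 0 0 0"

```text
clock: 14.6
position: [0.4478, 0.1456, 0.1482]
ee_rot: [[-1.0, 0.001, -0.0], [0.001, 1.0, -0.001], [0.0, -0.001, -1.0]]
ft_force: [0.6, 0.2, -2.4]
opening: 0.0155
finger_force: 58.8
```

```bash
python3 - <<'E'
from h import *
c,W=cam('wrist'); save(c,'w7.png',1); o=r.get_obs(); print(o['position'],o['opening'],o['ft_force'],o['clock']); print(crucible(W,.446,.147,.045,.052)); print(shift(.4485,.1475,.0757))
c,W=cam('top');print(crucible(W,.448,.147,.045,.052))
E
```

```text
[0.44788636 0.14521233 0.14813046] 0.015403623860617362 [ 0.19199522 -0.56360956 -1.48608423] 14.65
(array([0.44318847, 0.14588643]), np.float64(0.04180790720307244), 509)
[-0.6  2.4 72.4]
(array([0., 0.]), np.float64(0.0), 0)
```

View pics/w7.png

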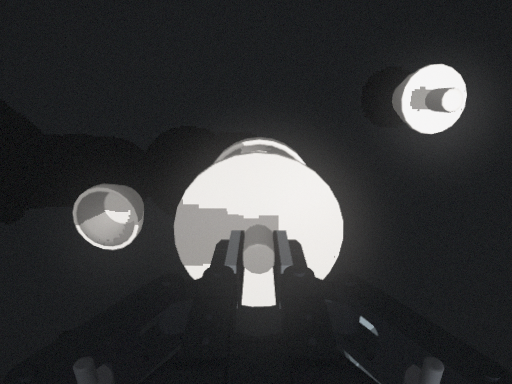

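Lid centred at (259,230) over the giant crucible (arc at (260,150)). Lowering.

Emit:
arm_command --rows "0 0 2 35 0;0 0 2 56 0;0 0 2 65 0;0 0 2 68 0;0 0 2 68 0"

```text
clock: 15.2
position: [0.4481, 0.1488, 0.0804]
ee_rot: [[-1.0, 0.001, 0.0], [0.001, 1.0, -0.0], [-0.0, -0.0, -1.0]]
ft_force: [-0.1, 0.9, -1.7]
opening: 0.0152
finger_force: 58.8
```

Emit:
arm_command --rows "0 0 0 2 0;0 0 0 4 0;0 0 0 4 0"

```text
clock: 15.5
position: [0.448, 0.1492, 0.0766]
ee_rot: [[-1.0, -0.0, 0.001], [-0.0, 1.0, 0.0], [-0.001, 0.0, -1.0]]
ft_force: [-0.3, 0.3, -1.1]
opening: 0.0155
finger_force: 58.8
```

Emit:
arm_command --rows "0 0 0 1 0;30 0 0 1 0;50 0 0 1 0;50 0 0 1 0;50 0 0 0 0"

```text
clock: 16.0
position: [0.4477, 0.1492, 0.0762]
ee_rot: [[-1.0, -0.0, -0.0], [-0.0, 1.0, -0.0], [0.0, -0.0, -1.0]]
ft_force: [-0.7, 0.3, -0.6]
opening: 0.0503
finger_force: 0.0
```

Emit:
arm_command --rows "50 0 0 -20 0;50 0 0 -60 0;50 -25 -25 -75 0;50 -58 -58 -75 0;50 -90 -90 -75 0"

```text
clock: 16.5
position: [0.5395, 0.0585, 0.1526]
ee_rot: [[-1.0, -0.002, 0.003], [-0.002, 1.0, 0.0], [-0.003, 0.0, -1.0]]
ft_force: [-0.0, 1.5, -0.5]
opening: 0.05
finger_force: 0.0
```

Emit:
arm_command --rows "50 -34 -34 0 0;50 -68 -68 0 0;50 -102 -100 0 0;50 -128 -125 0 0;50 -136 -133 0 0"

```text
clock: 17.0
position: [0.6758, -0.0789, 0.1507]
ee_rot: [[-1.0, 0.005, 0.001], [0.005, 1.0, -0.002], [-0.001, -0.002, -1.0]]
ft_force: [0.4, -0.6, -0.0]
opening: 0.05
finger_force: 0.0
```

Emit:
arm_command --rows "50 0 0 0 0;50 0 0 0 0"

```text
clock: 17.2
position: [0.6727, -0.0719, 0.1507]
ee_rot: [[-1.0, -0.002, -0.002], [-0.002, 1.0, 0.001], [0.002, 0.001, -1.0]]
ft_force: [0.6, 0.7, 0.3]
opening: 0.0501
finger_force: 0.0
```

```bash
python3 - <<'E'
from h import *
look('w8',.674,-.0747,.035)
seated(.448,.148,.049,.052)
E
```

```text
[ 0.6726 -0.0713  0.151 ] 17.25
(array([ 0.67323175, -0.07617839]), np.float64(34.47133279084959), array([ 0.67279565, -0.0763364 ,  0.03448853]))
shift [ -1.3  -5.2 123. ]
lid on 1204 [0.44879105 0.15172496 0.05703241] med z 0.05726788994910481 want 0.056999999999999995 slopes [ 0.00266107 -0.00309856]
```

Giant lid is flat at 57 mm: seated. Grasping the medium lid.

Emit:
arm_command --rows "50 -1 -4 45 0;50 -1 -4 90 0;50 -1 -4 114 0;50 -1 -4 122 0;50 -1 -4 123 0"

```text
clock: 17.8
position: [0.6738, -0.0762, 0.0276]
ee_rot: [[-1.0, -0.002, -0.002], [-0.002, 1.0, 0.001], [0.002, 0.001, -1.0]]
ft_force: [0.4, -0.2, -0.0]
opening: 0.05
finger_force: 0.0
```

Emit:
arm_command --rows "50 0 0 0 0;0 0 0 0 0;0 0 0 0 0;0 0 0 0 0;0 0 0 0 0"

```text
clock: 18.3
position: [0.6761, -0.0778, 0.0302]
ee_rot: [[-1.0, -0.0, 0.003], [-0.0, 1.0, -0.0], [-0.003, -0.0, -1.0]]
ft_force: [-1.7, 0.3, 6.7]
opening: 0.0153
finger_force: 58.4
```

```bash
python3 - <<'E'
from h import *
c,W=cam('wrist'); o=r.get_obs(); print(o['position'],o['opening'],o['finger_force'],o['ft_force']); print(lid(W,.673,-.075,.035)); print(crucible(np.load('top.npy'),.477,.007,.031,.04))
E
```

```text
[ 0.67612489 -0.07783425  0.03022197] 0.015652871350315494 58.43360781669617 [-1.14095674  0.23595187  7.21705752]
(array([ 0.67303304, -0.07794205]), np.float64(34.30041670838832), array([ 0.67431823, -0.07793778,  0.03525099]))
(array([0.47678374, 0.00732054]), np.float64(0.028775215159484394), 111)
```

Emit:
arm_command --rows "0 0 0 -20 0;0 0 0 -60 0;0 25 10 -95 0;0 60 25 -120 0;0 100 43 -120 0"

```text
clock: 18.85
position: [0.5776, -0.035, 0.1528]
ee_rot: [[-1.0, 0.001, 0.009], [0.001, 1.0, -0.001], [-0.009, -0.001, -1.0]]
ft_force: [1.6, 0.8, -1.0]
opening: 0.0153
finger_force: 58.6
```

Emit:
arm_command --rows "0 40 17 0 0;0 80 34 0 0;0 98 41 0 0;0 99 42 0 0;0 99 42 0 0"

```text
clock: 19.35
position: [0.4766, 0.0071, 0.149]
ee_rot: [[-1.0, -0.001, 0.002], [-0.001, 1.0, -0.0], [-0.002, -0.0, -1.0]]
ft_force: [0.0, -0.1, -0.4]
opening: 0.0153
finger_force: 58.6
```

Emit:
arm_command --rows "0 0 0 0 0"

```text
clock: 19.45
position: [0.4774, 0.0067, 0.1487]
ee_rot: [[-1.0, 0.001, 0.002], [0.001, 1.0, -0.0], [-0.002, -0.0, -1.0]]
ft_force: [0.3, -0.1, -1.4]
opening: 0.0155
finger_force: 58.6
```

```bash
python3 - <<'E'
from h import *
c,W=cam('wrist'); save(c,'w9.png',1); o=r.get_obs(); print(o['position'],o['opening'],o['ft_force'],o['clock']); print(crucible(W,.474,.006,.031,.04)); print(shift(.477,.007,.0642))
E
```

```text
[0.47731987 0.00666446 0.14853813] 0.01555063039578403 [ 0.54108849  0.59096889 -0.97359877] 19.5
(array([0.47217115, 0.00586859]), np.float64(0.028467383432896336), 506)
[ 0.4  0.3 84.3]
```

View pics/w9.png

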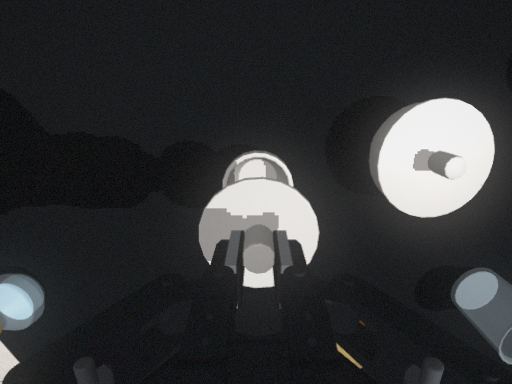

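Medium lid centred at (259,232), crucible at (258,180). Lowering.

Emit:
arm_command --rows "0 1 0 40 0;0 1 0 65 0;0 1 0 77 0;0 1 0 80 0;0 1 0 80 0"

```text
clock: 20.0
position: [0.4753, 0.0072, 0.0682]
ee_rot: [[-1.0, 0.0, -0.0], [0.0, 1.0, 0.0], [0.0, 0.0, -1.0]]
ft_force: [0.4, -0.4, -0.6]
opening: 0.0154
finger_force: 58.6
```

Emit:
arm_command --rows "0 0 0 2 0;0 0 0 4 0;0 0 0 4 0"

```text
clock: 20.3
position: [0.4752, 0.0072, 0.0647]
ee_rot: [[-1.0, -0.0, 0.001], [-0.0, 1.0, -0.0], [-0.001, -0.0, -1.0]]
ft_force: [0.7, 0.6, -1.3]
opening: 0.0152
finger_force: 58.6
```

Emit:
arm_command --rows "0 0 0 1 0;30 0 0 1 0;50 0 0 1 0;50 0 0 1 0;50 0 0 0 0"

```text
clock: 20.8
position: [0.4747, 0.0072, 0.0642]
ee_rot: [[-1.0, -0.0, -0.0], [-0.0, 1.0, 0.0], [0.0, 0.0, -1.0]]
ft_force: [-0.3, -0.9, -0.9]
opening: 0.0502
finger_force: 0.0
```

Emit:
arm_command --rows "50 0 0 -20 0;50 0 0 -60 0;50 -20 0 -100 0;50 -60 0 -120 0;50 -100 0 -120 0"

```text
clock: 21.3
position: [0.5783, 0.0071, 0.1888]
ee_rot: [[-1.0, 0.0, 0.008], [0.0, 1.0, -0.001], [-0.008, -0.001, -1.0]]
ft_force: [0.6, -0.1, -0.3]
opening: 0.0504
finger_force: 0.0
```

```bash
python3 - <<'E'
from h import *
seated(.477,.007,.035,.04)
seated(.393,-.292,.042,.046)
seated(.3705,.288,.028,.034)
c,W=seated(.448,.148,.049,.052)
save(c,'top9.png')
c,W=cam('scene'); save(c,'scene9.png')
E
```

```text
lid on 27 [0.47028223 0.03787126 0.04509102] med z 0.04441168580122534 want 0.045 slopes [ 0.08691376 -0.21038413]
lid on 878 [ 0.39716734 -0.29095206  0.05101677] med z 0.050790999412061 want 0.051 slopes [0.00663272 0.0123142 ]
lid on 335 [0.37106546 0.28909287 0.03894069] med z 0.039048157061909006 want 0.039 slopes [ 0.00779527 -0.00626572]
lid on 1200 [0.44878811 0.1509764  0.05701697] med z 0.05718365003243486 want 0.056999999999999995 slopes [-0.00413048  0.00077009]
```

View pics/scene9.png

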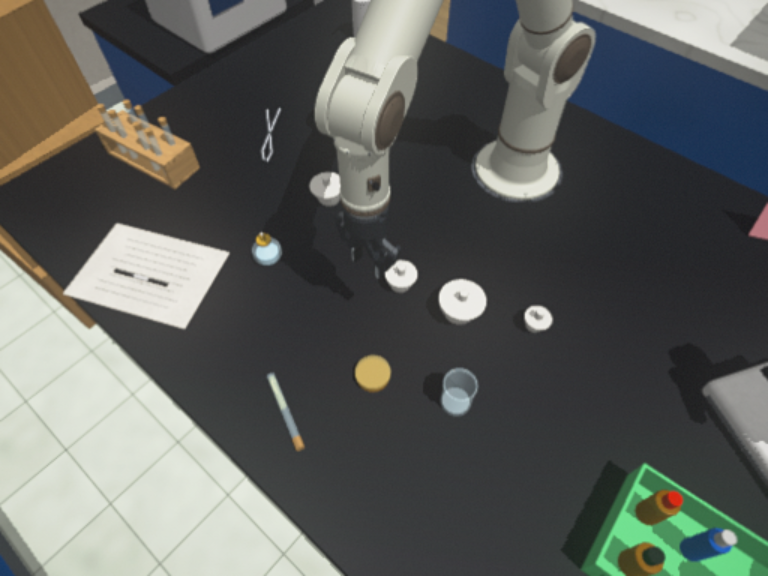

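The scene view shows four lidded crucibles at (327,188), (401,275), (462,300) and (538,318), with the beaker and lamp untouched. The medium one was mostly hidden from the top camera, so I'll check it with the wrist and scene depth.

```bash
python3 - <<'E'
from h import *
for n in('wrist','scene'):
    c,W=cam(n); q=W.reshape(-1,3); q=q[np.hypot(q[:,0]-.476,q[:,1]-.007)<.04]
    d=q[abs(q[:,2]-.045)<.006]
    if len(d)>50: print(n,len(d),(d.min(0)+d.max(0))/2,np.median(d[:,2]),np.linalg.lstsq(np.c_[d[:,:2],np.ones(len(d))],d[:,2],rcond=None)[0][:2])
E
```

```text
wrist 4790 [0.47298937 0.00678645 0.04636997] 0.04511396777503052 [6.90278418e-05 3.73356782e-04]
scene 255 [0.47606543 0.00861213 0.04545653] 0.0459102922603144 [-0.00272328 -0.00620532]
```

Flat at 45 mm: seated. Handing in.

```bash
python3 -c "
from station import r
print(r.close_job())"
```

```text
the job is handed in; nothing more can be done
None
```

All four crucibles are closed with their own lids, each measured flat at its rim height, and the job is handed in at about 21 s on the robot's clock; the beaker and spirit lamp were not touched.

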